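Sort shelving bolts into the gauge rack

TASK

Two loose steel shelving bolts of different length lie on the storeroom bench. Sort them by length in the sloping wooden gauge rack: lay each one in the pocket cut to its own length (the shortest pocket that takes it), fully down on the pocket's floor, and let go. Do not shift or knock over the bottles and the jar.

Things in the scene. Friction and masses are not known exactly. Their poses are not given: they have to be found in the camera images.
- bolt_short_mid (a point): Short shelving bolt, bare steel, lying on its side: round shank 16 mm thick, with a hexagonal head at one end and an equal hexagonal nut at the other (both 24 mm across flats, 13 mm thick). 90 mm long overall, 0.17 kg; 64 mm of bare shank between head and nut. The point is the bolt's centre, on its axis, 12 mm above the table as it lies; x runs along the bolt.
- bolt_medium_mid (a point): Medium shelving bolt, bare steel, lying on its side: round shank 16 mm thick, with a hexagonal head at one end and an equal hexagonal nut at the other (both 24 mm across flats, 13 mm thick). 120 mm long overall, 0.2 kg; 94 mm of bare shank between head and nut. The point is the bolt's centre, on its axis, 12 mm above the table as it lies; x runs along the bolt.
- rack: Fixed wooden gauge rack: a board 196 x 210 mm sloping at 30 degrees, low edge towards the bolts, with three level pockets 60 mm apart up the slope (short lowest, long highest). A finger channel 64 mm wide, as deep as the pockets, runs up the middle of the board from edge to edge. Origin: on the table under its centre; the board's centre is 65 mm above; x points uphill (level).
- pocket_short (a point): Short pocket, 100 mm long, 36 mm wide along the slope, 18 mm deep, of the rack. The point is the middle of its floor; x points up the slope, y along the pocket (level), z square out of the board. A bolt lying home has its axis 12 to 14 mm above this floor and may roll up to 6 mm downhill against the lower rib. For the 90 mm bolt.
- pocket_medium (a point): Medium pocket, 130 mm long, 36 mm wide along the slope, 18 mm deep, of the rack. The point is the middle of its floor; x points up the slope, y along the pocket (level), z square out of the board. A bolt lying home has its axis 12 to 14 mm above this floor and may roll up to 6 mm downhill against the lower rib. For the 120 mm bolt.
- pocket_long (a point): Long pocket, 160 mm long, 36 mm wide along the slope, 18 mm deep, of the rack. The point is the middle of its floor; x points up the slope, y along the pocket (level), z square out of the board. A bolt lying home has its axis 12 to 14 mm above this floor and may roll up to 6 mm downhill against the lower rib. For 150 mm bolts: there is none today, it stays empty.
- amber_large: Bystander: large amber glass bottle, 96 mm diameter, 200 mm tall, standing loose; origin at the centre of its underside.
- amber_small: Bystander: small amber glass bottle, 72 mm diameter, 140 mm tall, standing loose; origin at the centre of its underside.
- white_bottle: Bystander: white plastic bottle, 68 mm diameter, 180 mm tall, standing loose; origin at the centre of its underside.
- jar: Bystander: low clear glass jar with steel cap, 68 mm diameter, 80 mm tall, standing loose; origin at the centre of its underside.
Not all that is in view belongs to the job. Leave any purple look-alike of the part that bears bolt_medium_mid alone. What is shaped like the part that bears bolt_short_mid but turquoise is not meant.

How it is judged:
By the outcome, as a careful person would: the job done as asked, in the order asked, and still so for the second after the job is handed in, with the robot touching nothing.
It also fails if it takes over 53 s, if anything falls off the work surface, if the arm or the gripper's body presses on something with over 40 N, if the wrist force passes 120 N, or if a joint passes its speed limit or range.

ROBOT

A 6-joint arm with a two-finger parallel gripper is mounted at the origin on the work surface. World frame = base frame: x ahead of the robot, y to its left, z up, the work surface at z = 0. Lengths are in m, angles in rad, forces in N, time in s.
With the tool pointing down it reaches from about 0.25 to 0.775 m from the base axis. Payload 4 kg.
Tool frame: the origin (TCP) lies at the very end of the fingers, on their centre line; the grasp point (between the pads) lies 19 mm behind it (robot.grip_point_offset is the distance from the TCP to the grasp point, in m); z points along the fingers, x is the direction in which the jaws open and shut, and the axes are right-handed (so a half turn about z gives the same grasp; the last joint's range is limited). The gripper opens to 94 mm and grips with 3 to 60 N. Pads are 16 mm wide; open, the fingers measure 119 mm over their backs; the gripper's body (75 mm by 177 mm) begins 78 mm behind the grasp point.
Start: joints at [1.218, 0.087, 1.371, -0, 1.684, -0.103], TCP at [0.136, 0.533, 0.206] pointing down, gripper open.
Joint ranges: [-3.1, 3.1], [-0.76, 2.03], [0.27, 2.55], [-1.08, 4.22], [0.17, 2.65], [-2.57, 2.57]. Speed limits (rad/s): [2.79, 2.79, 3.14, 3.14, 3.14, 3.14].

INTERFACE

Orientations are given as [roll, pitch, yaw] about the fixed x, y, z axes, in that order (R = Rz(yaw) Ry(pitch) Rx(roll)).
In Python, from bench import robot gives the robot as it stands.
- The arm moves only by the shell command python3 -m inch 'ROWS'. ROWS is text: rows parted by semicolons, each of 5 numbers parted by spaces: the shift along the tool's x, y, z in cm, then the turn about the tool's z in rad, then the closure, from 0 (fully open) to 1 (shut). In form: tx ty tz spin claw; .... A call has 1 to 20 rows; each row is the pose to reach, as a shift and turn from the pose measured when the call began, along the tool's axes at that moment; what a row does not reach only later rows make up. A row lasts 1/12 s, in which the tool goes at most 41.7 mm and 7.16 degrees, less where a joint would pass 70% of its speed; a pose out of reach is approached as far as the arm can. A call with a gripper value outside its range is refused whole. The fingers move at their own pace and stop on an object; the grip force is fixed at half the most. Time passes only in rows, so rows that repeat a pose let the fingers close. It gives the time, the measured TCP pose, the force and the opening at its end, in the units of the state.
- robot.get_obs(): the state, without advancing time (a new reading comes with each control period).
- robot.snapshot(name): name is "scene" or "top" or "wrist"; returns (picture, depth): 480x640x3 uint8, blue, green, red; 480x640 float32, m along the optical axis (not along the pixel's ray), 0 where there is no reading.
- robot.camera_info(name): a dict with "K" (3x3 intrinsics, pixels), "extrinsics" (4x4, takes a point from world to camera coordinates); the wrist camera has in their place "mount" (4x4, takes a point from camera to tool coordinates, whose origin is the TCP and whose axes are the tool frame's). Camera axes: x right, y down, z forward; pixel columns grow to the right and rows downward; lengths in m; the calibration is good to about 2 mm. A picture is of the moment at which its call begins: read the wrist's pose just before it. camera_info takes no time and is no camera call.
- robot.close_job(): hands the job in, once; it reports no verdict.
The state is a dict: "time": time; "joint_positions": joint angles; "qvel": joint speeds; "joint_torque": joint torques, N m; "tool_pos": TCP position; "ee_rot": TCP orientation; "wrist_force": force on the tool from outside, world axes, zero at the start; "wrist_torque": the same for the moment, N m; "width": finger opening in m.
Only numpy, scipy, OpenCV 4.12 (cv2) and the standard library are available. Lean on these libraries where they do the work, as an engineer would, in place of code of your own. Each camera call takes 0.05 s, during which the arm holds its last target.

## Working session

There is one attempt and no reset: what is moved stays moved. The work goes in short steps, Python scripts to look and compute and a shell command to move; the robot and the scene stay as the last step left them, time stands still between calls to the robot, and variables do not carry over. Pictures are saved under pics/ and viewed, and the job is handed in when it is done.

```bash
ls; mkdir -p pics; python3 - <<'E'
from bench import robot
import cv2,numpy as np
print(robot.get_obs())
for n in ["scene","top","wrist"]:
    p,d=robot.snapshot(n); cv2.imwrite(f"pics/{n}0.png",p); np.save(f"pics/{n}0.npy",d)
    print(n,robot.camera_info(n))
E
```

```text
pics
{'time': 0.0, 'joint_positions': array([ 1.21790804e+00,  8.79445299e-02,  1.37222688e+00, -3.20934647e-06,
        1.68358700e+00, -1.03096788e-01]), 'qvel': array([-0.00047865,  0.00048813,  0.00151699, -0.0018835 ,  0.00157014,
       -0.00010954]), 'joint_torque': array([ 9.72341695e-04, -3.40188932e+01, -3.02422678e+01,  7.19299098e-02,
        3.29917716e-02, -1.73786689e-04]), 'tool_pos': array([0.1357779 , 0.53242144, 0.20432378]), 'ee_rot': array([-3.14137294e+00,  2.15458524e-03,  1.32100471e+00]), 'wrist_force': array([-0.49295158, -0.08962218, -0.18058353]), 'wrist_torque': array([ 0.01813735, -0.01398011,  0.00488007]), 'width': 0.0937869843544344}
scene {'K': array([[474.06780479,   0.        , 327.30173187],
       [  0.        , 474.06780479, 240.54459072],
       [  0.        ,   0.        ,   1.        ]]), 'extrinsics': array([[ 0.4919315 ,  0.87061972, -0.00497067, -0.26655947],
       [ 0.63560855, -0.36303167, -0.68132942, -0.24614551],
       [-0.59498334,  0.332008  , -0.73196005,  1.61594775],
       [ 0.        ,  0.        ,  0.        ,  1.        ]])
[... 244 characters left out ...]
     [-0.97670473,  0.01468811, -0.2140844 ,  0.52889295],
       [ 0.21398939, -0.00777931, -0.97680501,  1.02028661],
       [ 0.        ,  0.        ,  0.        ,  1.        ]])}
wrist {'K': array([[364.63250777,   0.        , 325.86716779],
       [  0.        , 364.63250777, 239.9144834 ],
       [  0.        ,   0.        ,   1.        ]]), 'mount': array([[ 9.99999757e-01, -2.43635194e-04,  6.53082679e-04,
         9.70897555e-04],
       [ 8.38710210e-05,  9.72176130e-01,  2.34251075e-01,
        -6.76229997e-02],
       [-6.91983197e-04, -2.34250963e-01,  9.72175914e-01,
        -1.79722712e-01],
       [ 0.00000000e+00,  0.00000000e+00,  0.00000000e+00,
         1.00000000e+00]])}
```

View pics/scene0.png

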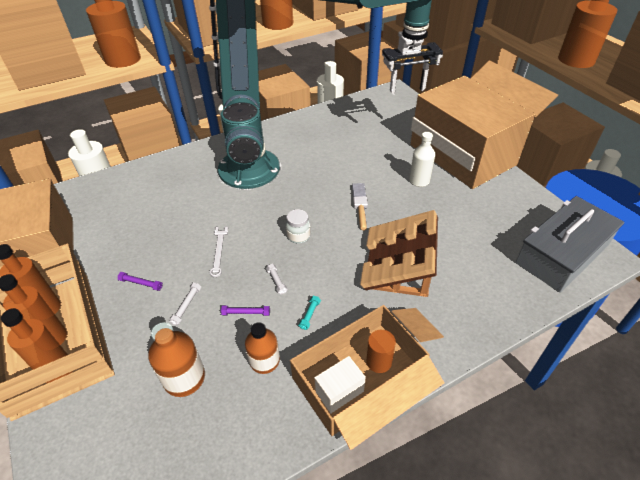

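View pics/top0.png

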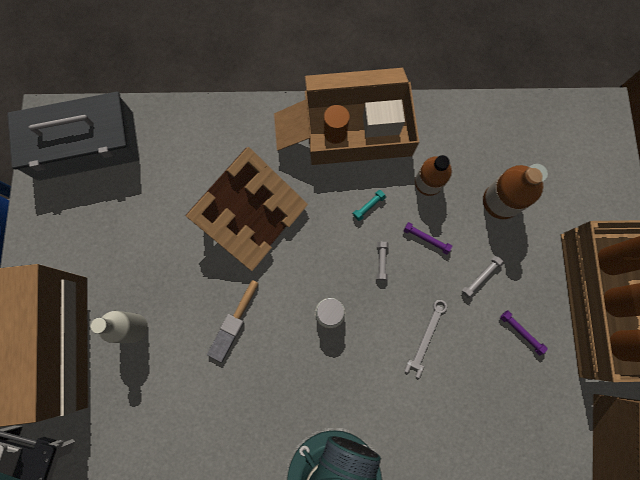

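View pics/wrist0.png

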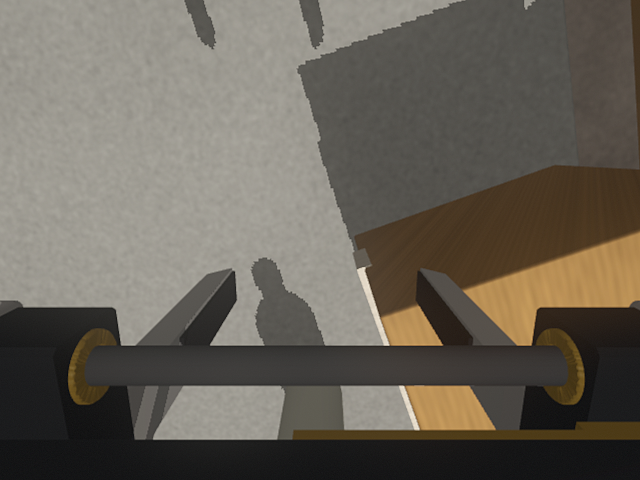

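Seen in the top view:
- Two bare-steel dumbbells, at (382,262) and (482,278).
- Look-alikes to leave alone: two purple at (428,239) and (523,332), one turquoise at (369,206), and a spanner at (428,340).
- The rack at about (247,208).

Next I measure lengths and enlarge the crops.

```bash
cat > h.py <<'E'
import numpy as np,cv2
def ray_plane(info,uv,z):
    K,E=info["K"],info["extrinsics"];R,t=E[:3,:3],E[:3,3]
    uv=np.atleast_2d(uv).astype(float)
    d=np.c_[uv,np.ones(len(uv))]@np.linalg.inv(K).T@R
    c=-R.T@t
    return c+d*((z-c[2])/d[:,2])[:,None]
def cloud(info,D):
    K,E=info["K"],info["extrinsics"];R,t=E[:3,:3],E[:3,3]
    v,u=np.indices(D.shape)
    P=np.stack([(u-K[0,2])/K[0,0]*D,(v-K[1,2])/K[1,1]*D,D],-1)
    return (P-t)@R
E
python3 - <<'E'
from bench import robot
from h import *
I=robot.camera_info("top");p=cv2.imread("pics/top0.png");D=np.load("pics/top0.npy");W=cloud(I,D)
print("table z",W[300,270],W[350,450],W[240,340])
hsv=cv2.cvtColor(p,cv2.COLOR_BGR2HSV)
z=W[...,2]
for n,(u0,v0,u1,v1) in {"A":(366,232,398,292),"B":(455,250,508,305)}.items():
    m=((z[v0:v1,u0:u1]>0.006)&(hsv[v0:v1,u0:u1,1]<60)).astype(np.uint8)
    k,l,s,c=cv2.connectedComponentsWithStats(m)
    i=1+np.argmax(s[1:,4]); ys,xs=np.where(l==i)
    X=ray_plane(I,np.c_[xs+u0,ys+v0],0.016)[:,:2].astype(np.float32)
    print(n,len(xs),cv2.minAreaRect(X*1000))
    print(' maxz',z[v0:v1,u0:u1].max())
# rack
m=(z>0.02);mm=np.zeros_like(m);mm[140:280,180:315]=1
ok=m&mm
P=W[ok];print(P.min(0),P.max(0))
cv2.imwrite("pics/c1.png",cv2.resize(p[130:290,170:330],(640,640),interpolation=cv2.INTER_CUBIC))
cv2.imwrite("pics/c2.png",cv2.resize(p[190:350,350:560],None,fx=3.8,fy=3.75,interpolation=cv2.INTER_CUBIC))
E
```

```text
table z [0.39780156 0.14365969 0.0033049 ] [ 2.74986303e-01 -2.77908764e-01  1.16133057e-04] [ 0.54114744 -0.02661607  0.00570751]
A 302 ((487.26434326171875, -127.10223388671875), (24.527400970458984, 91.51456451416016), 85.85063934326172)
 maxz 1.109733985885158
B 420 ((444.499267578125, -365.1052551269531), (26.271297454833984, 126.68623352050781), 43.147212982177734)
 maxz 1.109733985885158
[0.29865442 0.02593708 0.02002528] [0.79655246 0.32286387 1.10973399]
```

View pics/c1.png

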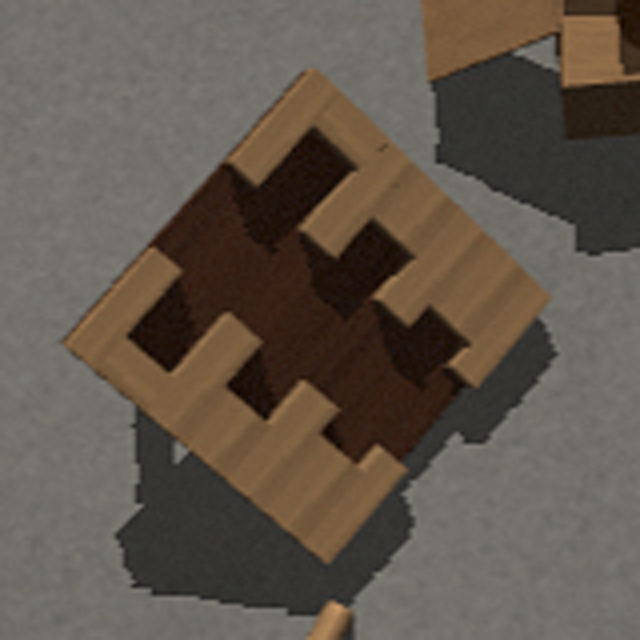

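View pics/c2.png

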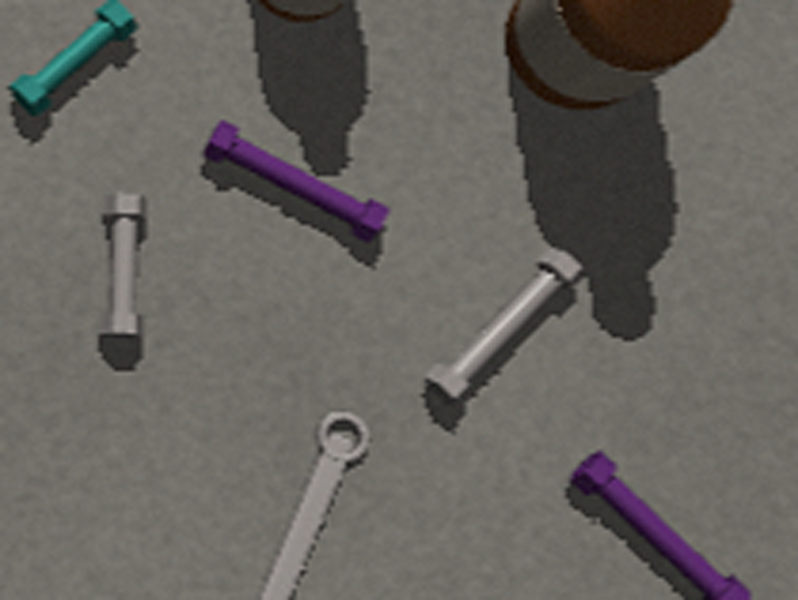

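Enlarged, A at (382,262) is bare steel and about 91 mm long, so it is the short bolt. B at (482,278) is bare steel and about 123 mm long, so it is the medium one. The purple and turquoise parts are decoys. The rack's short pocket lies at its lower-right edge in the image. Now a rough rack pose.

```bash
cat >> h.py <<'E'
from scipy.spatial.transform import Rotation as Ro
def rack_pnp(K,E,px,obj):
    ok,r,t=cv2.solvePnP(np.float64(obj),np.float64(px),K,None)
    Rc=cv2.Rodrigues(r)[0]; R,T=E[:3,:3],E[:3,3]
    pr=cv2.projectPoints(np.float64(obj),r,t,K,None)[0][:,0]
    return R.T@Rc,R.T@(t[:,0]-T),np.abs(pr-px).max()
E
python3 - <<'E'
from bench import robot
from h import *
I=robot.camera_info("top")
D=np.load("pics/top0.npy");W=cloud(I,D)
# board frame: x uphill, y along pocket, z out;  low-right, low-bottom, high-left, high-top
px=np.array([[550,295],[330,560],[65,340],[310,68]])/4+[170,130]-.375
# uphill points from low edge to upper-left in image; image right=-y world,image down=-x world
obj=np.array([[-.098,-.105,0],[-.098,.105,0],[.098,.105,0],[.098,-.105,0]])
w=ray_plane(I,px,0.065);print(w)
for o in (obj,obj*[1,-1,1]):
    R,t,e=rack_pnp(I["K"],I["extrinsics"],px,o);print(R,t,e,'yaw',np.arctan2(R[1,0],R[0,0]))
# depth plane from rack region
m=np.zeros(D.shape,np.uint8);cv2.fillPoly(m,[px.round().astype(int)],1)
P=W[(m>0)&(D>0)];P=P[(P[:,2]>0)&(P[:,2]<.2)];
print(np.median(P,0))
# bottles, jar heights map
for (u,v) in [(330,312),(435,165),(510,195),(115,325),(540,175)]: print(u,v,W[v,u])
# bolts ends
E
```

```text
[[0.61762752 0.05152132 0.065     ]
 [0.46193561 0.17841893 0.065     ]
 [0.59434729 0.33548729 0.065     ]
 [0.76292456 0.19544476 0.065     ]]
[[ 0.57820553 -0.7802129  -0.23863401]
 [ 0.69504529  0.62420678 -0.35676034]
 [ 0.42730599  0.04041935  0.90320312]] [0.60508362 0.18605169 0.07064492] 0.2017254293354256 yaw 0.8769068003988739
[[ 0.57820553  0.7802129   0.23863401]
 [ 0.69504529 -0.62420678  0.35676034]
 [ 0.42730599 -0.04041935 -0.90320312]] [0.60508362 0.18605169 0.07064492] 0.20172542942555083 yaw 0.8769068003952045
[0.60420073 0.18904494 0.07481869]
330 312 [0.36246536 0.00295293 0.08033412]
435 165 [ 0.68254422 -0.23827003  0.13294198]
510 195 [ 0.60899019 -0.39895868  0.13497691]
115 325 [0.33915895 0.44759321 0.14115222]
540 175 [ 0.63067005 -0.43739631  0.2007609 ]
```

```bash
python3 -m inch '0 0 -4 0 0; -25 60.3 -4 0.444 0; -25 60.3 -4 0.444 0; -25 60.3 -4 0.444 0; -25 60.3 -4 0.444 0; -25 60.3 -4 0.444 0; -25 60.3 -4 0.444 0; -25 60.3 -4 0.444 0; -25 60.3 -4 0.444 0; -25 60.3 -4 0.444 0; -25 60.3 -4 0.444 0; -25 60.3 -4 0.444 0; -25 60.3 -4 0.444 0; -25 60.3 -4 0.444 0; -25 60.3 -4 0.444 0; -25 60.3 -4 0.444 0; -25 60.3 -4 0.444 0; -25 60.3 -4 0.444 0; -25 60.3 -4 0.444 0; -25 60.3 -4 0.444 0'; python3 - <<'E'
from bench import robot
import cv2,numpy as np,json
o=robot.get_obs();p,d=robot.snapshot("wrist")
print(o["time"],o["tool_pos"],o["ee_rot"])
cv2.imwrite("pics/wr1.png",p);np.savez("pics/wr1.npz",d=d,t=o["tool_pos"],r=o["ee_rot"])
E
```

```text
time: 1.82
tool_pos: [0.6578, 0.1418, 0.2444]
ee_rot: [-3.141, 0.002, 0.877]
wrist_force: [-0.2, -0.1, -0.7]
width: 0.0941
1.8167 [0.65777587 0.1417509  0.24436796] [-3.14070742e+00  2.20700498e-03  8.77263841e-01]
```

View pics/wr1.png

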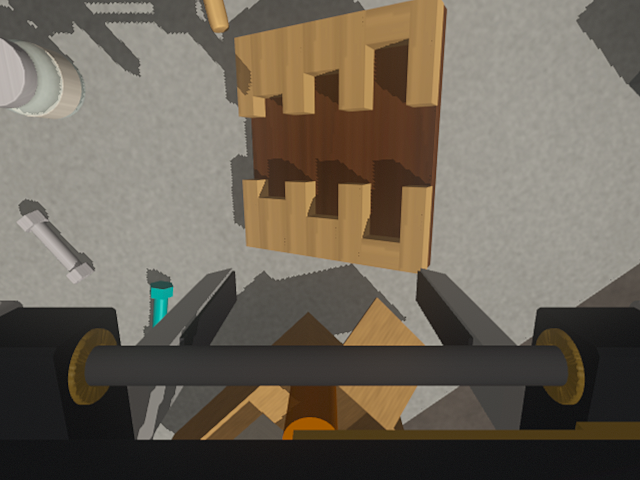

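```bash
python3 - <<'E'
import cv2
p=cv2.imread("pics/wr1.png")
for n,(u,v) in {"a":(225,0),"b":(225,145)}.items():
    c=cv2.resize(p[v:v+140,u:u+230],None,fx=3.45,fy=3.45,interpolation=cv2.INTER_CUBIC)
    for k in range(0,230,20):
        cv2.putText(c,str(u+k),(int(k*3.45),10),0,.35,(255,0,255),1);cv2.line(c,(int(k*3.45),12),(int(k*3.45),18),(255,0,255),1)
    for k in range(0,140,20):
        cv2.putText(c,str(v+k),(0,int(k*3.45)+4),0,.35,(255,0,255),1)
    cv2.imwrite(f"pics/wr1{n}.png",c)
E
```

```text
(no output)
```

View pics/wr1a.png

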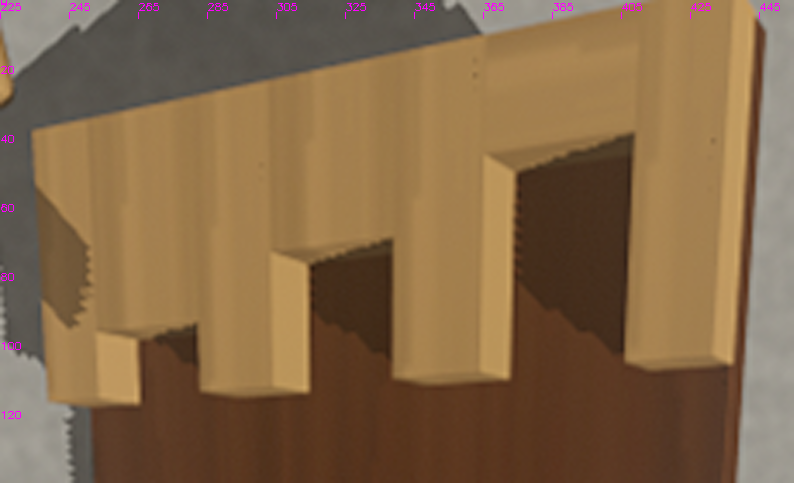

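View pics/wr1b.png

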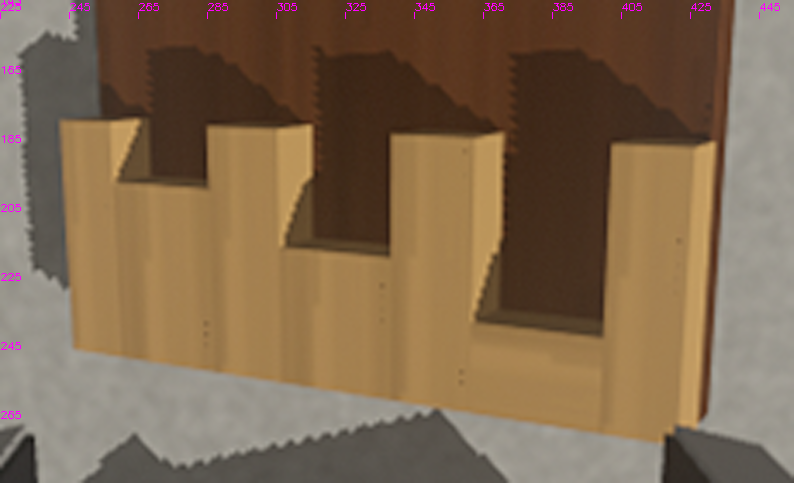

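```bash
python3 - <<'E'
from bench import robot
from h import *
z=np.load("pics/wr1.npz")
I=robot.camera_info("wrist")
T=np.eye(4);T[:3,:3]=Ro.from_euler("xyz",z["r"]).as_matrix();T[:3,3]=z["t"]
E=np.linalg.inv(T@I["mount"])
a=[(32,130,-98,105),(48,401,-98,32),(98,400,-78,32),(98,329,-78,50),(197,322,-42,50),(199,390,-42,32),(272,388,-18,32),(270,250,-18,65),(392,238,18,65),(392,374,18,32),(481,375,42,32),(483,153,42,80),(634,132,78,80),(626,361,78,32),(714,360,98,32)]
b=[(60,121,-98,-32),(110,121,-78,-32),(117,181,-78,-50),(207,187,-42,-50),(207,126,-42,-32),(276,127,-18,-32),(285,246,-18,-65),(390,256,18,-65),(390,134,18,-32),(473,136,42,-32),(474,320,42,-80),(603,335,78,-80),(611,144,78,-32),(690,146,98,-32),(72,349,-98,-105)]
px=[(u/3.45+225-.36,v/3.45-.36) for u,v,*_ in a]+[(u/3.45+225-.36,v/3.45+145-.36) for u,v,*_ in b]
obj=[(s/1e3,y/1e3,0) for *_,s,y in a+b]
R,t,e=rack_pnp(I["K"],E,np.array(px),obj)
print(R.round(4),t,e,'yaw',np.arctan2(R[1,0],R[0,0]),'slope',np.arcsin(R[2,0]),'lat',R[2,1])
yaw=np.arctan2(R[1,0],R[0,0])
up=np.array([np.cos(yaw),np.sin(yaw),0])
C=t
for n,s in (("short",-.06),("medium",0)):
    f=C+R@np.array([s,0,-.018]); print(n,f,'axis target',f-.009*up)
P={n:f for n in []}
# depth check
D=z["d"];Wd=cloud({"K":I["K"],"extrinsics":E},D)
for u,v in ((350,90),(350,200),(350,150),(290,150),(250,220)):print(u,v,Wd[v,u],((Wd[v,u]-t)@R).round(4))
np.savez("rack.npz",R=R,t=t)
# bolt B / table in wrist view: bolt at (55,242)
E
```

```text
[[ 0.5535 -0.7722 -0.3119]
 [ 0.6684  0.6353 -0.3867]
 [ 0.4968  0.0056  0.8678]] [0.59957775 0.18514337 0.07980787] 1.5674862554886886 yaw 0.8792001083697907 slope 0.5199315389429375 lat 0.005550544136421884
short [0.57198306 0.15199789 0.03437759] axis target [0.56624316 0.14506583 0.03437759]
medium [0.60519238 0.19210463 0.06418684] axis target [0.59945247 0.18517257 0.06418684]
350 90 [0.57966657 0.23408922 0.09590704] [0.0297 0.0466 0.0013]
350 200 [0.65186323 0.17584522 0.09685704] [ 0.0312 -0.0462  0.0021]
350 150 [0.61859321 0.20433332 0.07601843] [ 0.0215 -0.0025 -0.0166]
290 150 [0.58070603 0.15912025 0.04130752] [-0.047  -0.0022 -0.0175]
250 220 [0.60811313 0.07735351 0.0364068 ] [-0.0889 -0.0753  0.0014]
```

Rack fit: slope 29.8°, yaw 0.88, 30 corners agree to 1.6 px. Now a look at the short bolt with the wrist camera.

```bash
python3 -m inch '-29.6 6.9 9.4 -0.621 0; -29.6 6.9 9.4 -0.621 0; -29.6 6.9 9.4 -0.621 0; -29.6 6.9 9.4 -0.621 0; -29.6 6.9 9.4 -0.621 0; -29.6 6.9 9.4 -0.621 0; -29.6 6.9 9.4 -0.621 0; -29.6 6.9 9.4 -0.621 0; -29.6 6.9 9.4 -0.621 0; -29.6 6.9 9.4 -0.621 0; -29.6 6.9 9.4 -0.621 0; -29.6 6.9 9.4 -0.621 0; -29.6 6.9 9.4 -0.621 0'; cat > look.py <<'E'
from bench import robot
import sys
from h import *
def look(n):
    o=robot.get_obs();p,d=robot.snapshot("wrist")
    print(o["time"],o["tool_pos"].round(4),o["ee_rot"].round(4),o["width"])
    cv2.imwrite(f"pics/{n}.png",p);np.savez(f"pics/{n}.npz",d=d,t=o["tool_pos"],r=o["ee_rot"])
def load(n):
    z=np.load(f"pics/{n}.npz");I=robot.camera_info("wrist")
    T=np.eye(4);T[:3,:3]=Ro.from_euler("xyz",z["r"]).as_matrix();T[:3,3]=z["t"]
    return {"K":I["K"],"extrinsics":np.linalg.inv(T@I["mount"])},T,z["d"],cv2.imread(f"pics/{n}.png")
if __name__=="__main__": look(sys.argv[1])
E
python3 look.py wr2
```

```text
time: 2.95
tool_pos: [0.5224, -0.1282, 0.1523]
ee_rot: [3.141, 0.001, 1.502]
wrist_force: [-0.1, 0.1, 0.9]
width: 0.0939
2.95 [ 0.5224 -0.1282  0.1523] [3.1410e+00 1.3000e-03 1.5019e+00] 0.09392316688915214
```

View pics/wr2.png

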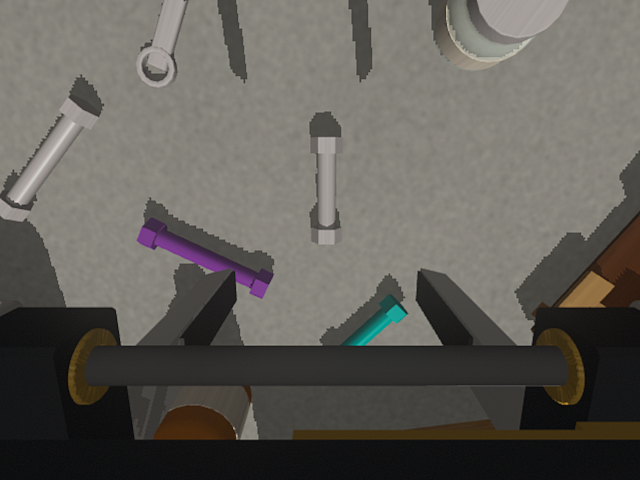

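```bash
cat > bolt.py <<'E'
from look import *
def bolt(n,box,zs=(.012,.018,.024),save=None):
    I,T,D,p=load(n);u0,v0,u1,v1=box
    W=cloud(I,D);hsv=cv2.cvtColor(p,cv2.COLOR_BGR2HSV)
    m=((W[...,2]>0.007)&(hsv[...,1]<60))[v0:v1,u0:u1].astype(np.uint8)
    k,l,s,c=cv2.connectedComponentsWithStats(m);i=1+np.argmax(s[1:,4]);ys,xs=np.where(l==i)
    print("px",xs.min()+u0,xs.max()+u0,ys.min()+v0,ys.max()+v0,"tool",T[:3,3].round(4))
    for z in zs:
        X=ray_plane(I,np.c_[xs+u0,ys+v0],z)[:,:2].astype(np.float32)
        r=cv2.minAreaRect(X*1000);print(z,np.round(r[0],1),np.round(r[1],1),round(r[2],2))
        mid=r[0]
        # in tool axes
        d=T[:3,:3].T@np.array([mid[0]/1e3-T[0,3],mid[1]/1e3-T[1,3],0]);print("   tool xy cm",(d[:2]*100).round(2))
E
python3 -c "
from bolt import *
bolt('wr2',(300,125,355,255))
bolt('wr2',(0,85,110,225))"
```

```text
px 310 342 136 243 tool [ 0.5224 -0.1282  0.1523]
0.012 [ 488.6 -124.8] [27.3 93.2] 85.97
   tool xy cm [ 0.11 -3.39]
0.018 [ 488.  -124.8] [26.8 91.4] 85.97
   tool xy cm [ 0.11 -3.45]
0.024 [ 487.4 -124.7] [26.3 89.7] 85.97
   tool xy cm [ 0.11 -3.52]
px 0 98 93 220 tool [ 0.5224 -0.1282  0.1523]
0.012 [ 447.  -365.7] [ 28.7 130.7] 44.06
   tool xy cm [-24.21  -5.88]
0.018 [ 447.2 -361.1] [ 28.1 128.3] 44.06
   tool xy cm [-23.76  -5.9 ]
0.024 [ 447.3 -356.6] [ 27.6 125.8] 44.06
   tool xy cm [-23.3   -5.91]
```

```bash
python3 -m inch '0.1 -3.5 5 0 0; 0.1 -3.5 10 0 0; 0.1 -3.5 12 0 0; 0.1 -3.5 14 0 0; 0.1 -3.5 14.6 0 0; 0.1 -3.5 14.6 0 0; 0.1 -3.5 14.6 0 0; 0.1 -3.5 14.6 0 1; 0.1 -3.5 14.6 0 1; 0.1 -3.5 14.6 0 1; 0.1 -3.5 14.6 0 1; 0.1 -3.5 14.6 0 1; 0.1 -3.5 14.6 0 1; 0.1 -3.5 14.6 0 1; 0.1 -3.5 14.6 0 1; 0.1 -3.5 14.6 0 1; 0.1 -3.5 14.6 0 1'
```

```text
time: 4.42
tool_pos: [0.4874, -0.1252, 0.0061]
ee_rot: [3.141, 0.001, 1.502]
wrist_force: [-0.6, 0.2, -0.0]
width: 0.0299
```

Still closing (30 mm); more rows.

```bash
python3 -m inch '0 0 0 0 1; 0 0 0 0 1; 0 0 0 0 1; 0 0 0 0 1; 0 0 0 0 1; 0 0 0 0 1; 0 0 0 0 1'
```

```text
time: 5.0
tool_pos: [0.4874, -0.1252, 0.006]
ee_rot: [3.142, 0.001, 1.502]
wrist_force: [-0.4, -0.3, -1.4]
width: 0.0155
```

```bash
python3 -m inch '0 0 -2 0 1; 0 0 -4 0 1; 0 0 -8 0 1; 0 0 -12 0 1; 0 0 -14.5 0 1; 0 0 -14.5 0 1; 0 0 -14.5 0 1'; python3 look.py wr3; python3 - <<'E'
import numpy as np
t=np.array([.5662,.1451,.15]);p=np.array([.4874,-.1252,.15]);y=1.502
d=t-p;print(d[0]*np.cos(y)+d[1]*np.sin(y),d[0]*np.sin(y)-d[1]*np.cos(y),1.502-.881)
E
```

```text
time: 5.58
tool_pos: [0.4883, -0.1253, 0.1524]
ee_rot: [3.138, 0.002, 1.502]
wrist_force: [0.1, 0.2, -2.5]
width: 0.0152
5.5833 [ 0.4883 -0.1253  0.1524] [3.1382e+00 2.2000e-03 1.5016e+00] 0.015217687468517852
0.2750774713773441 0.06003261397479216 0.621
```

View pics/wr3.png

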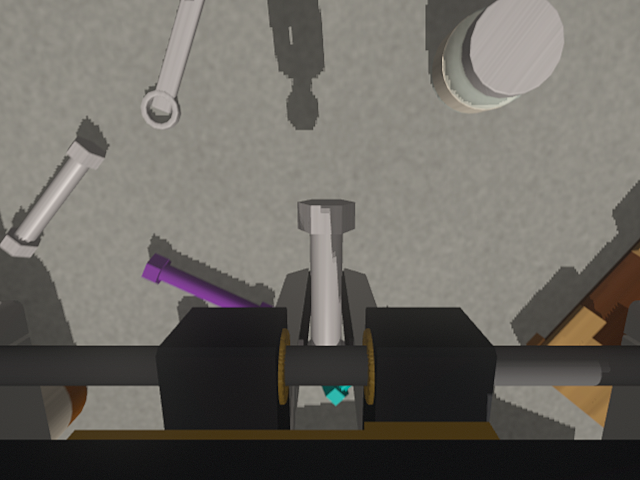

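```bash
python3 -m inch '27.5 6 0 0.621 1; 27.5 6 0 0.621 1; 27.5 6 0 0.621 1; 27.5 6 0 0.621 1; 27.5 6 0 0.621 1; 27.5 6 0 0.621 1; 27.5 6 0 0.621 1; 27.5 6 0 0.621 1; 27.5 6 0 0.621 1; 27.5 6 0 0.621 1; 27.5 6 0 0.621 1; 27.5 6 0 0.621 1'; python3 look.py wr4
```

```text
time: 6.63
tool_pos: [0.5652, 0.1436, 0.1489]
ee_rot: [-3.141, 0.003, 0.879]
wrist_force: [0.4, 0.9, -1.0]
width: 0.0149
6.6333 [0.5652 0.1436 0.1489] [-3.1405e+00  3.1000e-03  8.7850e-01] 0.01488051391742684
```

View pics/wr4.png

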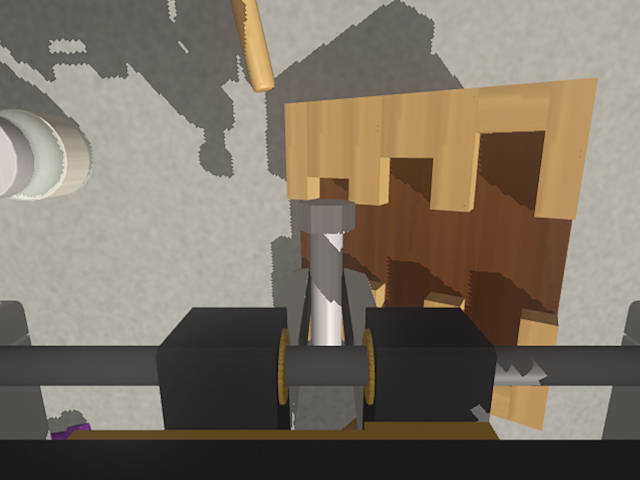

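```bash
python3 - <<'E'
import cv2
p=cv2.imread("pics/wr4.png")
u,v=280,80
c=cv2.resize(p[v:v+140,u:u+200],None,fx=4,fy=4,interpolation=cv2.INTER_CUBIC);cv2.imwrite("pics/wr4a.png",c)
E
```

```text
(no output)
```

View pics/wr4a.png

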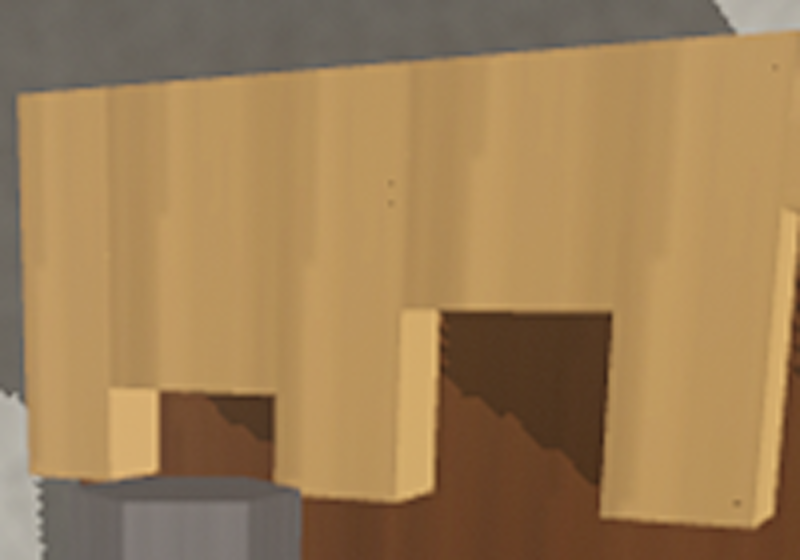

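```bash
cat > chk.py <<'E'
from look import *
rk=np.load("rack.npz");R,t=rk["R"],rk["t"]
def check(n,pts,off,f):
    I,T,D,p=load(n);E=I["extrinsics"];c=-E[:3,:3].T@E[:3,3]
    ds=[]
    for u,v,s,y in pts:
        uv=np.array([u/f+off[0]-.37,v/f+off[1]-.37,1])
        d=E[:3,:3].T@np.linalg.inv(I["K"])@uv
        P=c+d*(R[:,2]@(t-c))/(R[:,2]@d)
        q=R.T@(P-t)*1e3; ds.append(q[:2]-[s,y]);print(s,y,ds[-1].round(1))
    print("mean board-frame offset mm",np.mean(ds,0).round(2))
    Pt=R.T@(T[:3,3]-t);print("TCP in board frame",(Pt*1e3).round(1))
E
python3 - <<'E'
from chk import *
check("wr4",[(18,95,-98,105),(30,471,-98,32),(108,480,-78,32),(108,388,-78,50),(274,394,-42,50),(396,502,-18,32),(402,310,-18,65),(612,312,18,65),(600,517,18,32),(755,525,42,32)],(280,80),4)
a=-.6154;t_=np.array([.5662,.1451])
E
```

```text
-98 105 [ 0.2 -0.4]
-98 32 [0.5 0.3]
-78 32 [-0.7 -0.3]
-78 50 [-0.3 -0.4]
-42 50 [-0.3 -0.3]
-18 32 [ 0.1 -0.5]
-18 65 [ 0.1 -0.2]
18 65 [-0.  -0.4]
18 32 [ 0.2 -0.5]
42 32 [0.4 0.1]
mean board-frame offset mm [ 0.02 -0.26]
TCP in board frame [-12.4   0.5  86.7]
```

```bash
python3 -m inch '0.05 0 2 0 1; 0.05 0 4 0 1; 0.05 0 6 0 1; 0.05 0 7.5 0 1; 0.05 0 8.5 0 1; 0.05 0 9.2 0 1; 0.05 0 9.6 0 1; 0.05 0 9.6 0 1; 0.05 0 9.6 0 1; 0.05 0 9.6 0 1'; python3 look.py wr5
```

```text
time: 7.52
tool_pos: [0.5664, 0.144, 0.0546]
ee_rot: [3.141, 0.001, 0.878]
wrist_force: [0.2, 0.3, -1.3]
width: 0.0152
7.5167 [0.5664 0.144  0.0546] [3.1407e+00 6.0000e-04 8.7830e-01] 0.015210398139495894
```

View pics/wr5.png

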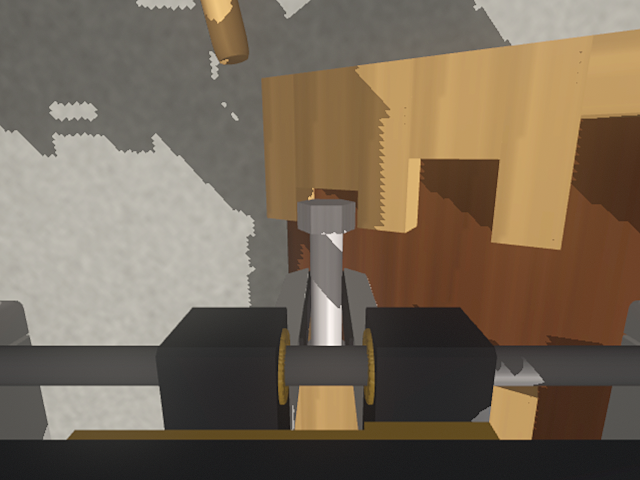

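```bash
python3 -m inch '-0.05 0 0.4 0 1; -0.05 0 0.8 0 1; -0.05 0 1 0 1; -0.05 0 1.1 0 1; -0.05 0 1.1 0 1; -0.05 0 1.1 0 1'
```

```text
time: 8.07
tool_pos: [0.566, 0.1437, 0.0434]
ee_rot: [3.141, 0.001, 0.878]
wrist_force: [-0.1, -0.4, -1.5]
width: 0.0151
```

```bash
python3 -m inch '0 0 0.05 0 1; 0 0 0.05 0 0.77; 0 0 0.05 0 0.77; 0 0 0.05 0 0.77; 0 0 0.05 0 0.77; 0 0 0.05 0 0.77; 0 0 0.05 0 0.77'; python3 look.py wr6
```

```text
time: 8.65
tool_pos: [0.5661, 0.1437, 0.0431]
ee_rot: [3.141, 0.001, 0.878]
wrist_force: [-0.4, -0.5, -0.0]
width: 0.0214
8.65 [0.5661 0.1437 0.0431] [3.1407e+00 6.0000e-04 8.7850e-01] 0.02136635399639965
```

View pics/wr6.png

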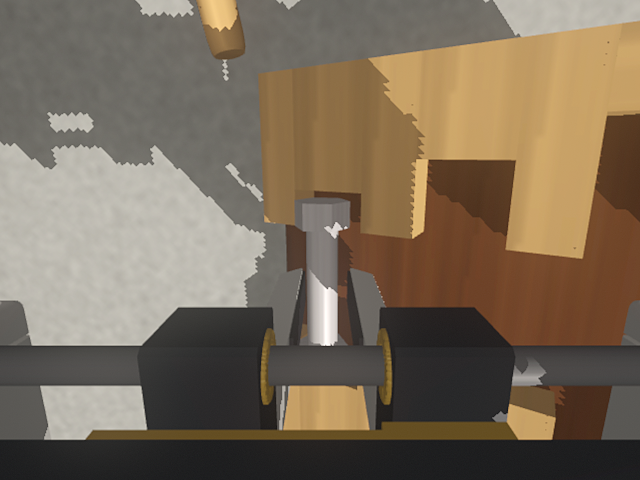

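```bash
python3 -m inch '0 0 -2 0 0.77; 0 0 -6 0 0.7; 0 0 -10 0 0.5; 0 0 -14 0 0.2; 0 7 -17 0 0; 0 7 -17 0 0; 0 7 -17 0 0; 0 7 -17 0 0'; python3 look.py wr7; python3 -c "
import cv2
p=cv2.imread('pics/wr7.png');cv2.imwrite('pics/wr7a.png',cv2.resize(p[30:300,200:500],None,fx=2.2,fy=2.2,interpolation=cv2.INTER_CUBIC))"
```

```text
time: 9.37
tool_pos: [0.621, 0.0982, 0.2136]
ee_rot: [3.14, -0.0, 0.876]
wrist_force: [-0.7, 0.3, 0.5]
width: 0.0649
9.3667 [0.621  0.0982 0.2136] [ 3.1401e+00 -3.0000e-04  8.7630e-01] 0.0648954976297703
```

View pics/wr7a.png

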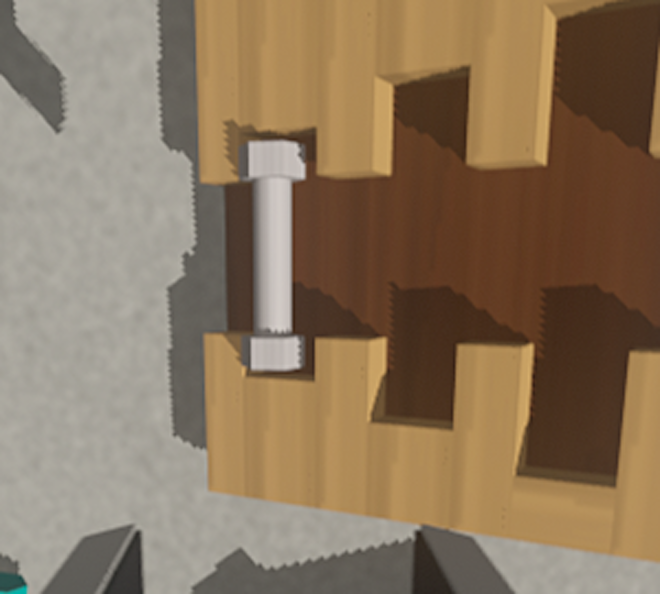

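Short bolt is down in the short pocket: head at (274,160) and nut at (274,352) of the crop, both below the ribs. Now to the medium bolt.

```bash
python3 - <<'E'
from look import *
I=robot.camera_info("top");W=cloud(I,np.load("pics/top0.npy"))
for u,v in [(566,240),(572,300),(580,360),(590,300),(498,208),(490,205)]:print(u,v,W[v,u].round(3))
t=np.array([.4696,-.388]);p=np.array([.621,.0982]);y=.8763;d=t-p
print(d[0]*np.cos(y)+d[1]*np.sin(y),d[0]*np.sin(y)-d[1]*np.cos(y),y-.76)
I,T,D,p=load("wr7");W=cloud(I,D);rk=np.load("rack.npz")
for u,v in [(324,135),(324,103),(324,190)]: print(((W[v-2:v+3,u-2:u+3].reshape(-1,3)-rk["t"])@rk["R"]*1e3).mean(0).round(1))
E
```

```text
566 240 [ 0.529 -0.571  0.024]
572 300 [ 0.387 -0.578  0.003]
580 360 [ 0.248 -0.577  0.005]
590 300 [ 0.379 -0.57   0.09 ]
498 208 [ 0.601 -0.4    0.061]
490 205 [ 0.614 -0.388  0.042]
-0.4704802582621784 0.19483512667266642 0.11629999999999996
[-60.2  10.9   2.7]
[-57.8  37.5   6.4]
[-58.  -37.9   7.1]
```

```bash
python3 -m inch '-47 19.5 0 0.116 0; -47 19.5 0 0.116 0; -47 19.5 0 0.116 0; -47 19.5 0 0.116 0; -47 19.5 0 0.116 0; -47 19.5 0 0.116 0; -47 19.5 0 0.116 0; -47 19.5 6.1 0.116 0; -47 19.5 6.1 0.116 0; -47 19.5 6.1 0.116 0; -47 19.5 6.1 0.116 0; -47 19.5 6.1 0.116 0; -47 19.5 6.1 0.116 0; -47 19.5 6.1 0.116 0; -47 19.5 6.1 0.116 0; -47 19.5 6.1 0.116 0; -47 19.5 6.1 0.116 0'; python3 look.py wr8
```

```text
time: 10.83
tool_pos: [0.4706, -0.3853, 0.1528]
ee_rot: [3.141, 0.0, 0.764]
wrist_force: [-0.6, 0.0, 0.1]
width: 0.0936
10.8333 [ 0.4706 -0.3853  0.1528] [3.1409e+00 4.0000e-04 7.6430e-01] 0.0936310301993376
```

View pics/wr8.png

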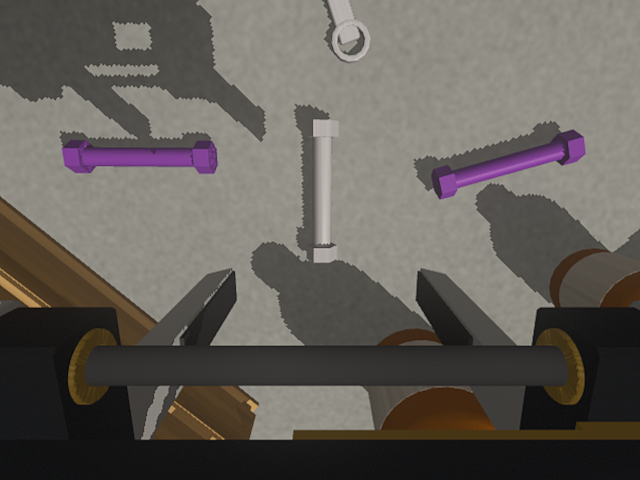

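```bash
python3 -c "
from bolt import *
bolt('wr8',(300,105,350,275),zs=(.018,.023))"
```

```text
px 305 337 119 261 tool [ 0.4706 -0.3853  0.1528]
0.018 [ 444.8 -363.3] [ 26.9 121.7] 43.71
   tool xy cm [-0.34 -3.37]
0.023 [ 444.5 -362.8] [ 26.5 119.8] 43.71
   tool xy cm [-0.33 -3.43]
```

```bash
python3 -m inch '-0.4 -3.4 5 0 0.4; -0.4 -3.4 10 0 0.5; -0.4 -3.4 12 0 0.5; -0.4 -3.4 14 0 0.5; -0.4 -3.4 14.7 0 0.5; -0.4 -3.4 14.7 0 0.5; -0.4 -3.4 14.7 0 0.5; -0.4 -3.4 14.7 0 1; -0.4 -3.4 14.7 0 1; -0.4 -3.4 14.7 0 1; -0.4 -3.4 14.7 0 1; -0.4 -3.4 14.7 0 1; -0.4 -3.4 14.7 0 1; -0.4 -3.4 14.7 0 1; -0.4 -3.4 14.7 0 1; -0.4 -3.4 14.7 0 1; -0.4 -3.4 14.7 0 1'
```

```text
time: 12.3
tool_pos: [0.4446, -0.3641, 0.0066]
ee_rot: [3.139, 0.0, 0.764]
wrist_force: [0.6, 0.5, 4.4]
width: 0.0149
```

```bash
python3 -m inch '0 0 -2 0 1; 0 0 -5 0 1; 0 0 -9 0 1; 0 0 -13 0 1; 0 0 -17 0 1; 0 0 -17 0 1; 0 0 -17 0 1; 0 0 -17 0 1'; python3 look.py wr9;  python3 - <<'E'
import numpy as np
from bench import robot
o=robot.get_obs();p=o["tool_pos"];y=o["ee_rot"][2]
d=np.array([.5987,.1842,.17])-p;print(d[0]*np.cos(y)+d[1]*np.sin(y),d[0]*np.sin(y)-d[1]*np.cos(y),y-.881)
E
```

```text
time: 12.97
tool_pos: [0.4436, -0.3631, 0.1744]
ee_rot: [-3.14, 0.001, 0.764]
wrist_force: [-0.5, -0.1, -2.4]
width: 0.0153
12.9667 [ 0.4436 -0.3631  0.1744] [-3.1402e+00  6.0000e-04  7.6420e-01] 0.015319246998077145
0.49071585611076496 -0.28723783749648313 -0.11678195078501141
```

View pics/wr9.png

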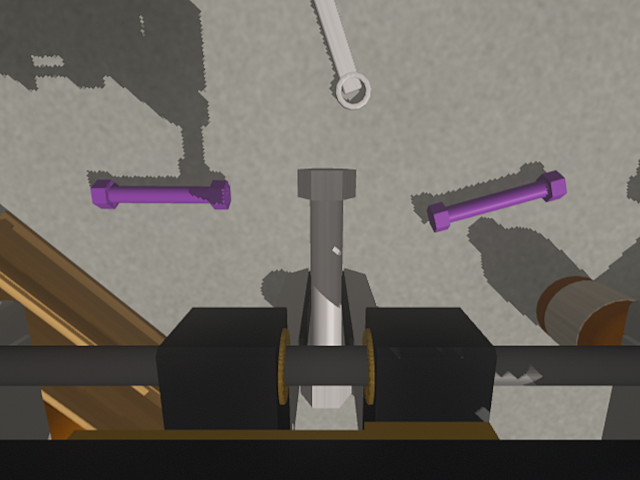

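```bash
python3 -m inch '49.1 -28.7 0 -0.117 1; 49.1 -28.7 0 -0.117 1; 49.1 -28.7 0 -0.117 1; 49.1 -28.7 0 -0.117 1; 49.1 -28.7 0 -0.117 1; 49.1 -28.7 0 -0.117 1; 49.1 -28.7 0 -0.117 1; 49.1 -28.7 0 -0.117 1; 49.1 -28.7 0 -0.117 1; 49.1 -28.7 0 -0.117 1; 49.1 -28.7 0 -0.117 1; 49.1 -28.7 0 -0.117 1; 49.1 -28.7 0 -0.117 1; 49.1 -28.7 0 -0.117 1; 49.1 -28.7 0 -0.117 1; 49.1 -28.7 0 -0.117 1; 49.1 -28.7 0 -0.117 1; 49.1 -28.7 0 -0.117 1'; python3 look.py wr10;python3 -c "
import cv2
p=cv2.imread('pics/wr10.png');cv2.imwrite('pics/wr10a.png',cv2.resize(p[60:250,230:430],None,fx=4,fy=3.1,interpolation=cv2.INTER_CUBIC))"
```

```text
time: 14.52
tool_pos: [0.5983, 0.1827, 0.1724]
ee_rot: [-3.136, 0.003, 0.88]
wrist_force: [0.4, -0.9, -1.8]
width: 0.0151
14.5167 [0.5983 0.1827 0.1724] [-3.1364e+00  3.0000e-03  8.7970e-01] 0.015094651380244833
```

View pics/wr10.png

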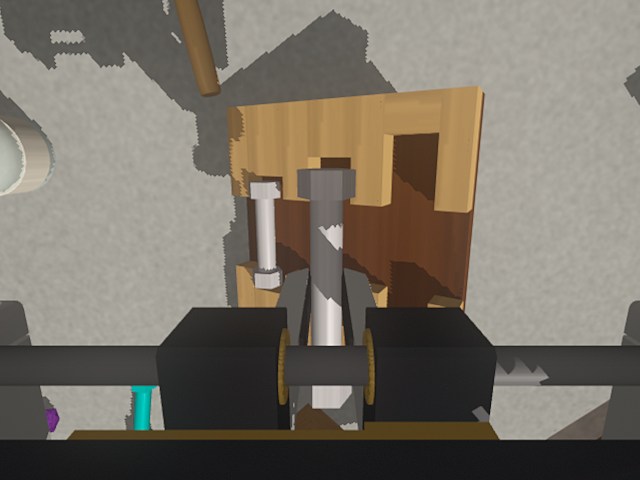

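```bash
python3 -m inch '0.14 -0.06 2 0 1; 0.14 -0.06 4 0 1; 0.14 -0.06 6 0 1; 0.14 -0.06 7.5 0 1; 0.14 -0.06 8.2 0 1; 0.14 -0.06 8.7 0 1; 0.14 -0.06 8.7 0 1; 0.14 -0.06 8.7 0 1; 0.14 -0.06 8.7 0 1'; python3 look.py wr11
```

```text
time: 15.32
tool_pos: [0.5996, 0.1842, 0.0877]
ee_rot: [-3.139, -0.0, 0.879]
wrist_force: [0.1, 0.3, -2.3]
width: 0.0155
15.3167 [0.5996 0.1842 0.0877] [-3.1388e+00 -2.0000e-04  8.7900e-01] 0.015544682157055135
```

View pics/wr11.png

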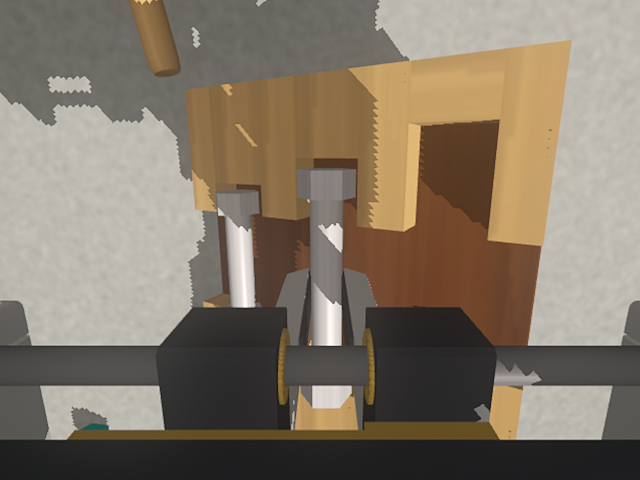

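```bash
python3 -m inch '-0.05 0 0.5 0 1; -0.05 0 0.9 0 1; -0.05 0 1.2 0 1; -0.05 0 1.45 0 1; -0.05 0 1.45 0 1; -0.05 0 1.45 0 1; -0.05 0 1.45 0 1'
```

```text
time: 15.95
tool_pos: [0.5993, 0.184, 0.0732]
ee_rot: [-3.139, -0.0, 0.879]
wrist_force: [0.6, -0.4, -1.7]
width: 0.0152
```

```bash
python3 -m inch '0 0 0 0 0.77; 0 0 0 0 0.77; 0 0 0 0 0.77; 0 0 0 0 0.77; 0 0 0 0 0.77; 0 0 0 0 0.77; 0 0 -2 0 0.77; 0 0 -6 0 0.7; 0 0 -10 0 0.5; 0 0 -13 0 0.3; 0 6 -15 0 0.2; 0 6 -15 0 0; 0 6 -15 0 0; 0 6 -15 0 0; 0 6 -15 0 0'; python3 look.py wr12; python3 -c "
import cv2
p=cv2.imread('pics/wr12.png');cv2.imwrite('pics/wr12a.png',cv2.resize(p[30:300,180:500],None,fx=2.2,fy=2.2,interpolation=cv2.INTER_CUBIC))"
```

```text
time: 17.2
tool_pos: [0.6451, 0.1458, 0.2221]
ee_rot: [-3.137, 0.001, 0.879]
wrist_force: [0.2, -0.9, 0.6]
width: 0.0716
17.2 [0.6451 0.1458 0.2221] [-3.137e+00  8.000e-04  8.793e-01] 0.07157929192721019
```

View pics/wr12a.png

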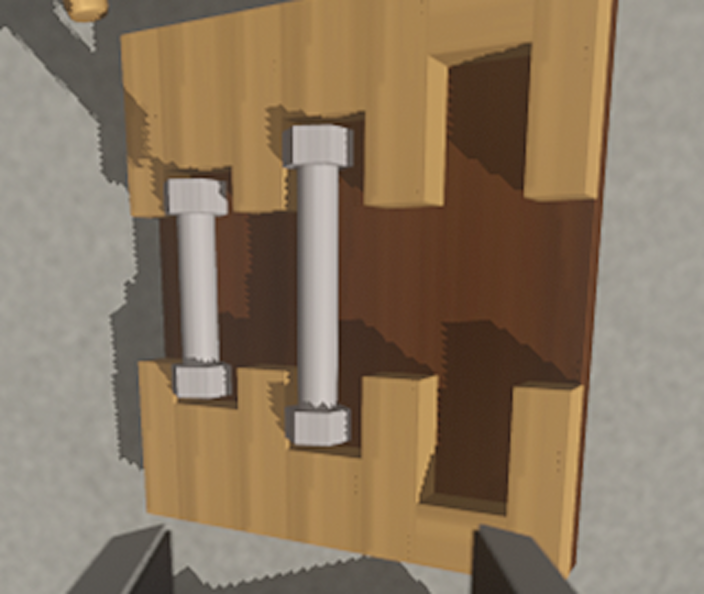

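```bash
python3 - <<'E'
from look import *
rk=np.load("rack.npz");I,T,D,p=load("wr12");W=cloud(I,D)
for n,pts in {"short":[(269,118),(270,160),(271,203)],"medium":[(324,95),(324,160),(325,222)]}.items():
    for u,v in pts:
        q=(W[v-2:v+3,u-2:u+3].reshape(-1,3)-rk["t"])@rk["R"]*1e3;print(n,np.median(q,0).round(1))
q,_=robot.snapshot("scene");cv2.imwrite("pics/sceneF.png",q)
a=cv2.imread("pics/scene0.png");d=cv2.absdiff(a,q).max(2)
for n,(u0,v0,u1,v1) in {"large":(145,320,210,395),"small":(243,320,282,375),"white":(408,130,438,190),"jar":(283,207,313,245)}.items(): print(n,(d[v0:v1,u0:u1]>40).mean().round(4))
E
```

```text
short [-56.1  38.6   5.9]
short [-59.8   1.5   2.3]
short [-56.9 -38.2   6.7]
medium [ 2.1 53.7  6.8]
medium [-0.4  2.   3.1]
medium [  2.6 -51.    7.2]
large 0.0025
small 0.0
white 0.7078
jar 0.1044
```

View pics/sceneF.png

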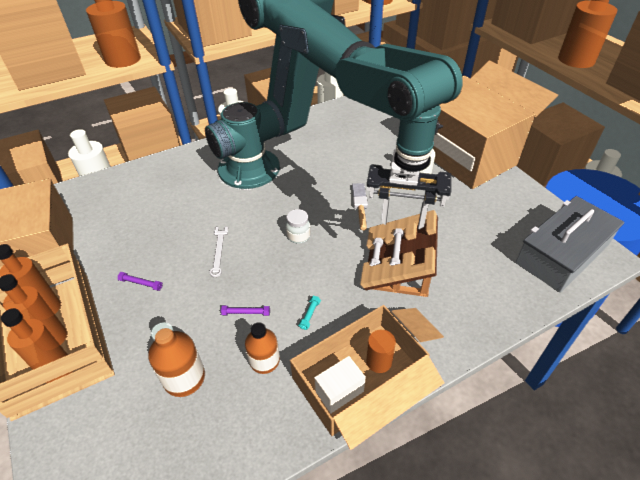

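Both bolts lie home, with their axes about 12–13 mm above the floor. In the scene view the jar is still at (298,227) and both amber bottles are unchanged. The arm hides the white bottle, so I check it from the top camera.

```bash
python3 - <<'E'
from bench import robot
import cv2
q,_=robot.snapshot("top");cv2.imwrite("pics/topF.png",q)
E
```

```text
(no output)
```

View pics/topF.png

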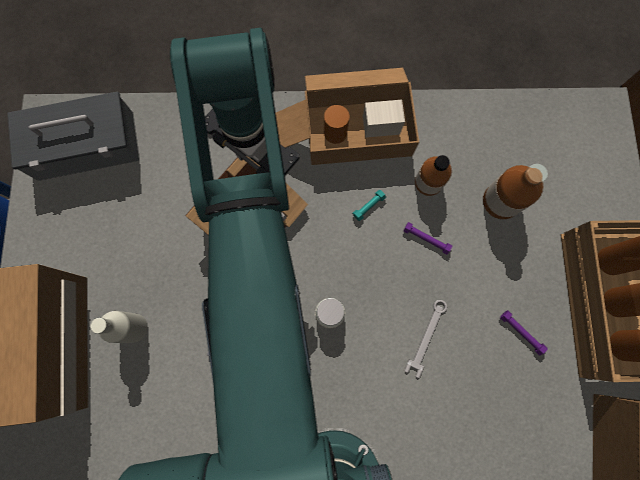

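The top view shows the white bottle (115,326), the jar (330,313), both amber bottles and the decoys where they were at the start. Handing in.

```bash
python3 -c "
from bench import robot
print(robot.get_obs()['time']);print(robot.close_job())"
```

```text
17.35
the job is handed in; nothing more can be done
None
```

I laid the short bolt in the short pocket and the medium bolt in the medium pocket, then let go of both. I handed the job in at 17.35 s. Each bolt was released about 5 mm above the pocket floor and dropped the rest of the way.

**Bolts:** the last wrist-camera check put the shank axes about 12–13 mm above the pocket floors, with each head and nut at matching depth. The long pocket is empty and the gripper was clear of everything.

**Bystanders:** the top view shows the bottles, the jar and the decoy bolts where they were at the start. The image comparison in the scene view flagged two of them. The white bottle was hidden by the arm there, and the jar probably only had the arm's shadow on it. By eye, the jar sits in its starting place in both views, and the white bottle in the top view.

**Forces:** the wrist readings I took stayed under 5 N. No check disagreed beyond about 1 mm, a sideways offset between the wrist camera and the gripper that I corrected for when placing.

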